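# Weigh-off of wooden keyboard keys on a balance rail

## Robot

A 7-joint arm with a two-finger parallel gripper is mounted at the origin on the work surface. World frame = base frame: x ahead of the robot, y to its left, z up, the work surface at z = 0. Lengths are in m, angles in rad, forces in N, time in s.
With the tool pointing down it reaches from about 0.35 to 0.9 m from the base axis. Payload 19.9 kg.
Tool frame: the origin (TCP) lies on the centre line of the jaws, within the pads' length; the fingertips stand 25 mm ahead of it and the grasp point (between the pads) lies 6 mm ahead of it; x points along the fingers, z is the direction in which the jaws open and shut, and the axes are right-handed (so a half turn about x gives the same grasp; the last joint's range is limited). The gripper opens to 94 mm and grips with 3 to 60 N. Pads are 16 mm wide; open, the fingers measure 119 mm over their backs; the gripper's body (75 mm by 177 mm) begins 78 mm behind the grasp point.
Start: joints at [-0.042, 0.417, -0.01, 1.614, 0.005, 1.111, -0.053], TCP at [0.625, 0, 0.23] pointing down, gripper open.
Joint ranges: [-2.81, 2.81], [-0.39, 2.02], [-1.27, 1.25], [0.06, 2.57], [-1.19, 4.33], [0.19, 2], [-2.82, 2.82]. Speed limits (rad/s): [1.89, 1.89, 2.39, 2.39, 3.01, 3.01, 3.01].

## Interface

Orientations are given as a unit quaternion [w, x, y, z].
In Python, from station import bot, vision gives the robot as it stands. Calls block until the motion is done:
- bot.move_to(position, orientation): joint-space move of the TCP to a pose.
- bot.movel(position, frame=None, speed=0.15, contact_N=None): straight line of the TCP; frame=None keeps the orientation; speed is the mean speed in m/s. With contact_N (N) it stops when the force on the tool has changed by that much, and returns True; else False.
- bot.set_joints(angles): joint-space move.
- bot.gripper_to(opening): opening from 0.0 (shut) to 1.0 (fully open); the grip force is fixed at half the most; returns when the fingers have stopped.
- bot.sleep(seconds).
- bot.ik(position, orientation): joint angles nearest the present ones, or None.
- vision.get_image(name): name is "scene" or "side" or "wrist"; returns a dict with "img" (384x512x3 uint8, red, green, blue), "range_z" (384x512 float32, m along the optical axis (not along the pixel's ray), 0 where there is no reading), "camera_matrix" (3x3 intrinsics, pixels), "D" ([k1, k2, p1, p2, k3] as OpenCV has them; the pictures are not rectified), "rvec" (rotation vector, rad) and "tvec" (3), from world to camera coordinates, as OpenCV has them; the wrist camera has in their place "mount" (4x4, takes a point from camera to tool coordinates, whose origin is the TCP and whose axes are the tool frame's). Camera axes: x right, y down, z forward; pixel columns grow to the right and rows downward; lengths in m; the calibration is good to about 2 mm. A picture is of the moment at which its call begins: read the wrist's pose just before it.
A pose or a line that the arm cannot do raises bot.IKError and nothing moves.
- bot.job_done(): hands the job in, once; it reports no verdict.
Readings, each from a call of its own:
- bot.get_time_s(): time.
- bot.get_joint_pos(): joint angles.
- bot.get_qd(): joint speeds.
- bot.get_tau(): joint torques, N m.
- bot.get_tcp_pos(): TCP position.
- bot.get_orientation(): TCP orientation.
- bot.get_contact_force(): force on the tool from outside, world axes, zero at the start.
- bot.get_wrist_torque(): the same for the moment, N m.
- bot.get_opening(): opening from 0.0 (shut) to 1.0 (fully open).
Only numpy, scipy, OpenCV 4.12 (cv2) and the standard library are available. Lean on these libraries where they do the work, as an engineer would, in place of code of your own. Each camera call takes 0.05 s, during which the arm holds its last target. There are 200 camera calls.

## Task

Set up the weigh-off jig and take its picture: first seat the loose balance rail on the two pegs of its base, fully down. Then lay every wooden key on the desk crosswise on the rail, cap up and side by side without touching each other, each shifted to its own balance point so that it rests level on the rail alone when you let go. With all of them balanced, press the shutter button right down until it clicks and let it come up again; leave the keys balanced and don't push the other things on the desk about.

Things in the scene. Friction and masses are not known exactly. Their poses are not given: they have to be found in the camera images.
- jig_base: fixed grey slab 70 (x) x 300 (y) x 12 high on the desk in front of the robot, with two upright steel pegs of 10 mm diameter, 16 high (the top 4 mm tapered to 6 mm), at y = -115 and +115 mm. Origin: centre of its underside, z up.
- rail: loose aluminium rail 270 long (y), 350 g. Foot 44 wide (x), 8 thick, with 13.5 mm square holes at y = -115 and +115 mm; above it a web 12 thick (x) up to z = 32 mm (206 long at z 8 to 22, full length above). Origin: centre of the foot's underside. Seated, either way round, it is 12 mm above the base's origin. Starts upright on the desk between robot and base; grip the web at its middle from above.
- rail_top (a point): centre of the rail's flat top face, 12 wide (x), 270 long (y), 32 mm above the foot's underside (44 mm above the desk when seated); axes as the rail's. Keys are balanced across it, their length along x; four fit with 72 mm between centres. A key whose balance point is off the 12 mm face tips until its heavy end meets the desk.
- key1: wooden keyboard key, 280 long (x), 18 wide (y), 16 high (z), about 130 g; white cap 4 mm high on top from the -x end (22 wide for 52 mm, then 11 wide to the middle), grey felt at +x end. Origin: middle of the underside, z up. A hidden lead puts its balance point up to 40 mm either way along x from the middle, differing by key and run. Starts cap up, left or right of the jig. May be absent.
- key2: wooden keyboard key, 280 long (x), 18 wide (y), 16 high (z), about 130 g; white cap 4 mm high on top from the -x end (22 wide for 52 mm, then 11 wide to the middle), grey felt at +x end. Origin: middle of the underside, z up. A hidden lead puts its balance point up to 40 mm either way along x from the middle, differing by key and run. Starts cap up, left or right of the jig. May be absent.
- key3: wooden keyboard key, 280 long (x), 18 wide (y), 16 high (z), about 130 g; white cap 4 mm high on top from the -x end (22 wide for 52 mm, then 11 wide to the middle), grey felt at +x end. Origin: middle of the underside, z up. A hidden lead puts its balance point up to 40 mm either way along x from the middle, differing by key and run. Starts cap up, left or right of the jig. May be absent.
- key4: wooden keyboard key, 280 long (x), 18 wide (y), 16 high (z), about 130 g; white cap 4 mm high on top from the -x end (22 wide for 52 mm, then 11 wide to the middle), grey felt at +x end. Origin: middle of the underside, z up. A hidden lead puts its balance point up to 40 mm either way along x from the middle, differing by key and run. Starts cap up, left or right of the jig. May be absent.
- shutter (a joint): travel of the shutter button, m: 0 up, 0.006 fully down; spring, 5 N fully down; it clicks at 0.0045.
- shutter_top (a point): centre of the top of the round grey button (32 mm across) on its black housing, near the robot to the right or left; pressed straight down.
- jar: bystander: small amber glass jar, 44 across, 55 high, near the robot on the other side from the button; origin centre of underside.
- mug: bystander: white mug, 80 across, 90 high, at the near right; origin centre of underside.
- tape: bystander: roll of black tape, 90 across, 20 high, at the near left; origin centre of underside.
- driver: bystander: screwdriver lying at the right; origin under its middle.
- drumstick: bystander: drumstick 400 long, 14 thick, lying at the left; origin under its middle.
Not all that is in view belongs to the job. Leave any green or pink look-alike of the part that bears shutter alone.

How it is judged:
By the outcome, as a careful person would: the job done as asked, in the order asked, and still so for the second after the job is handed in, with the robot touching nothing.
Of key1, key2, key3, key4 only 3 to 4 are there at a start; the rules pass over those that are not, and their reading is None.
At some moment in a run one of key1, key2, key3, key4 may be knocked a few centimetres aside while the robot is not near it.
Once in a run the grip may slacken for a moment while it holds something.
It also fails if it takes over 210 s, if anything falls off the work surface, if the arm or the gripper's body presses on something with over 40 N, if the wrist force passes 120 N, or if a joint passes its speed limit or range.

## Working session

There is one attempt and no reset: what is moved stays moved. The work goes in short steps, each a Python script; the robot and the scene stay as the last script left them, time stands still between calls to the robot, and variables do not carry over. Pictures are saved under pics/ and viewed, about 12 in all and at most 16, crops included, and the job is handed in when it is done.

```bash
ls; mkdir -p pics; python3 - <<'E'
from station import bot,vision
import cv2,numpy as np
ims=[]
for n in("scene","side"):
    d=vision.get_image(n); ims.append(d["img"]); print(n,d["camera_matrix"],d["D"],d["rvec"],d["tvec"])
    np.savez(f"{n}0.npz",**{k:d[k] for k in d})
    cv2.imwrite(f"pics/{n}0.png",cv2.resize(d["img"][:,:,::-1],(800,600)))
print(bot.get_time_s(),bot.get_orientation(),vision.get_image("wrist")["mount"])
E
```

```text
pics
scene [[393.71132601   0.         257.41933816]
 [  0.         393.71132601 187.70697854]
 [  0.           0.           1.        ]] [-0.12662689  0.          0.          0.          0.        ] [ 2.34754645  0.78467894 -0.29238409] [-0.36012674 -0.18974264  1.64416456]
side [[467.79675651   0.         249.3573653 ]
 [  0.         467.79675651 184.24650182]
 [  0.           0.           1.        ]] [-0.0505022  0.         0.         0.         0.       ] [ 0.74476979 -2.39409895  1.31076298] [0.37845566 0.20280611 1.504436  ]
0.1 [ 7.06704430e-01 -3.04593692e-05  7.07508902e-01 -4.29871999e-05] [[-3.12287556e-04 -2.33538647e-01  9.72347470e-01 -1.55465598e-01]
 [-1.08094334e-03 -9.72346871e-01 -2.33538850e-01  6.69808977e-02]
 [ 9.99999367e-01 -1.12398379e-03  5.12097836e-05 -3.41961378e-04]
 [ 0.00000000e+00  0.00000000e+00  0.00000000e+00  1.00000000e+00]]
```

View pics/scene0.png

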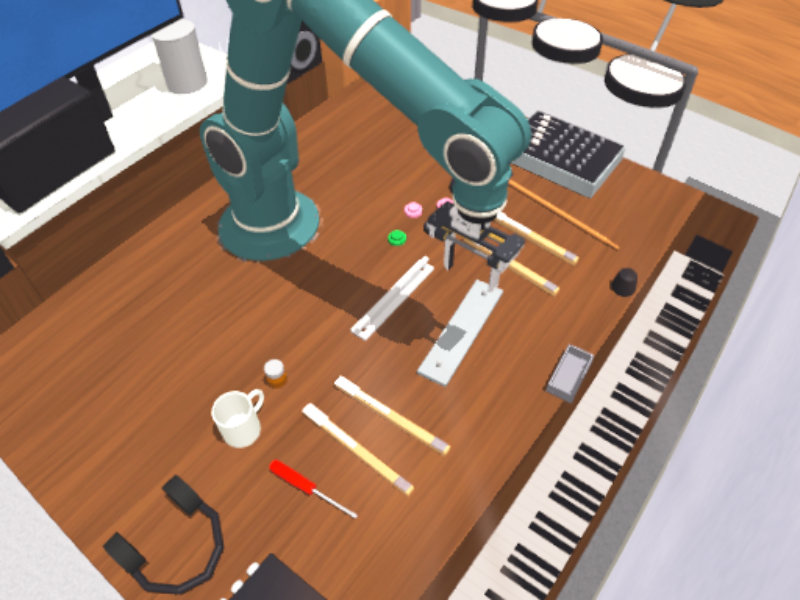

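View pics/side0.png

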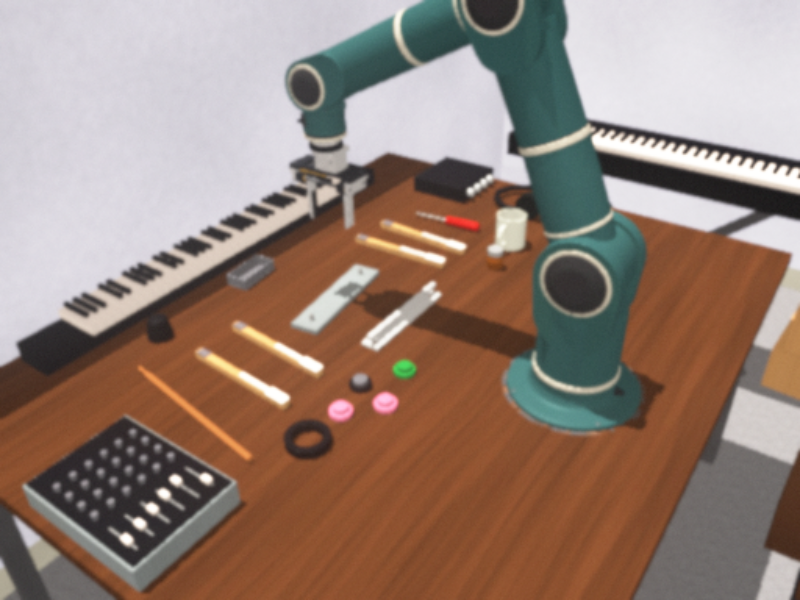

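```bash
cat > h.py <<'E'
import numpy as np,cv2
from scipy.spatial.transform import Rotation as R
def cloud(d,T=None):
    """world points HxWx3 (nan where none). T: 4x4 camera->world for the wrist."""
    K,D=np.array(d["camera_matrix"]),np.array(d["D"]); z=d["range_z"].astype(float)
    h,w=z.shape; u,v=np.meshgrid(np.arange(w),np.arange(h))
    n=cv2.undistortPoints(np.stack([u,v],-1).reshape(-1,1,2).astype(float),K,D).reshape(h,w,2)
    P=np.dstack([n*z[...,None],z]); P[z<=0]=np.nan
    if T is None:
        r=R.from_rotvec(np.array(d["rvec"]).ravel()).as_matrix(); return (P-np.array(d["tvec"]).ravel())@r
    return P@T[:3,:3].T+T[:3,3]
def ortho(P,img,x0=.25,x1=.95,y0=-.5,y1=.5,s=.00125,zmax=.15):
    """top view: rows = x downward from far, cols = y, left is +y"""
    H,W=int((x1-x0)/s),int((y1-y0)/s); o=np.zeros((H,W,3),np.uint8); zm=np.full((H,W),np.nan)
    p=P.reshape(-1,3); c=img.reshape(-1,3); k=(p[:,2]<zmax)&(p[:,2]>-.02); p,c=p[k],c[k]
    r=((x1-p[:,0])/s).astype(int); q=((y1-p[:,1])/s).astype(int); k=(r>=0)&(r<H)&(q>=0)&(q<W)
    i=np.argsort(p[k,2]); o[r[k][i],q[k][i]]=c[k][i]; zm[r[k][i],q[k][i]]=p[k][i,2]
    return o,zm
E
python3 - <<'E'
from h import *
for n in("scene","side"):
    d=np.load(n+"0.npz"); P=cloud(d); img=d["img"]
    t=P[(img[...,0]>110)&(img[...,0]>1.5*img[...,2])&(P[...,2]<.01)&(P[...,2]>-.02)]
    print(n,"desk z",np.nanmedian(t[:,2]) if len(t) else None)
    f=cv2.GaussianBlur(img,(0,0),.1)
    S=.00175; o,zm=ortho(P,img,s=S,x0=.25,x1=.95,y0=-.5,y1=.5)
    o=cv2.dilate(o,np.ones((3,3)))
    cv2.imwrite(f"pics/o_{n}.png",o[:,:,::-1])
    m=((P[...,2]>.006)&(P[...,2]<.05)&(P[...,0]>.28)&(P[...,0]<.9)&(abs(P[...,1])<.5)).astype(np.uint8)
    k,l,st,_=cv2.connectedComponentsWithStats(m)
    for i in range(1,k):
        if st[i,4]<25: continue
        p=P[l==i]; c=img[l==i].mean(0).astype(int)
        (cx,cy),(w,h),a=cv2.minAreaRect(p[:,:2].astype(np.float32))
        print(np.round([cx,cy,w,h],3),round(a,1),"z",np.round(np.percentile(p[:,2],[50,95]),3),c,st[i,4],st[i,:2]+st[i,2:4]//2)
E
```

```text
scene desk z 5.1233568126896035e-05
[0.333 0.338 0.045 0.04 ] 66.1 z [0.019 0.027] [245 172 195] 28 [285 129]
[0.292 0.265 0.034 0.038] 32.2 z [0.015 0.026] [253 189 224] 58 [265 133]
[0.679 0.484 0.019 0.24 ] 81.9 z [0.011 0.015] [227 152  81] 143 [372 145]
[0.607 0.367 0.038 0.243] 88.8 z [0.017 0.023] [235 211 167] 308 [344 152]
[0.318 0.151 0.045 0.043] 37.8 z [0.017 0.025] [ 52 213  88] 87 [254 152]
[0.497 0.252 0.011 0.089] 88.2 z [0.013 0.02 ] [192 151 108] 41 [305 157]
[ 0.429 -0.006  0.051  0.278] 1.2 z [0.015 0.035] [224 220 218] 634 [251 190]
[0.663 0.247 0.03  0.143] 77.9 z [0.015 0.021] [232 206 149] 192 [342 176]
[0.86  0.352 0.057 0.042] 4.7 z [0.029 0.049] [55 47 47] 160 [399 180]
[0.614 0.013 0.074 0.307] 6.8 z [0.012 0.017] [221 224 224] 1361 [294 213]
[0.869 0.049 0.059 0.123] 4.4 z [0.023 0.032] [147 142 148] 258 [365 238]
[ 0.378 -0.344  0.042  0.025] 71.4 z [0.026 0.048] [164 106  53] 95 [176 243]
[ 0.618 -0.262  0.281  0.026] 1.5 z [0.017 0.022] [243 226 188] 546 [251 266]
[ 0.395 -0.422  0.017  0.044] 22.5 z [0.027 0.049] [242 238 229] 34 [166 258]
[ 0.365 -0.
[... 924 characters left out ...]
034] [205 199 193] 550 [257 202]
[0.846 0.368 0.06  0.035] 57.7 z [0.027 0.048] [52 41 38] 196 [103 211]
[0.597 0.255 0.028 0.286] 85.5 z [0.016 0.022] [236 211 174] 390 [177 223]
[0.59  0.371 0.028 0.287] 86.5 z [0.016 0.022] [236 212 174] 437 [155 242]
[0.313 0.16  0.043 0.043] 34.7 z [0.015 0.024] [ 76 184  80] 120 [259 236]
[0.691 0.484 0.023 0.216] 86.1 z [0.014 0.018] [219 136  75] 169 [107 248]
[0.362 0.248 0.042 0.041] 37.8 z [0.014 0.024] [113  99  97] 128 [231 245]
[0.295 0.265 0.05  0.027] 88.8 z [0.02  0.024] [253 179 209] 74 [246 257]
[0.343 0.338 0.044 0.039] 37.1 z [0.014 0.024] [249 168 197] 142 [218 263]
[0.348 0.434 0.088 0.089] 65.6 z [0.019 0.024] [63 46 41] 453 [196 281]
```

View pics/o_side.png

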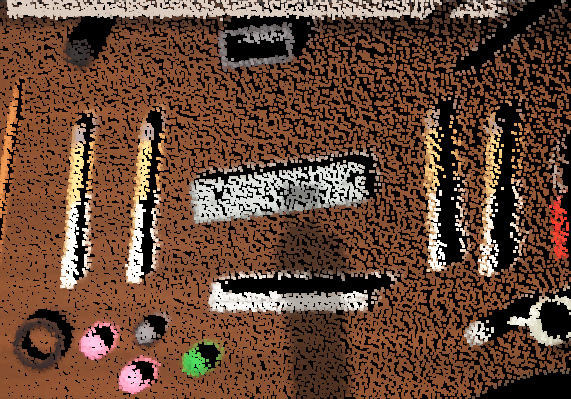

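```bash
cat >> h.py <<'E'
from station import bot,vision
def ori(psi):
    """tool down, jaws opening along world direction at angle psi"""
    z=np.array([np.cos(psi),np.sin(psi),0]); x=np.array([0,0,-1.]); y=np.cross(z,x)
    q=R.from_matrix(np.stack([x,y,z],1)).as_quat(); return [q[3],q[0],q[1],q[2]]
def wlook():
    p=np.array(bot.get_tcp_pos()); q=bot.get_orientation(); d=vision.get_image("wrist")
    T=np.eye(4); T[:3,:3]=R.from_quat([q[1],q[2],q[3],q[0]]).as_matrix(); T[:3,3]=p
    return d,cloud(d,T@np.array(d["mount"]))
def rect(p):
    """centre, length, width, angle (rad) of long axis vs world y, in (-pi/2,pi/2]; + turns y toward -x"""
    (cx,cy),(w,h),a=cv2.minAreaRect(p[:,:2].astype(np.float32)); a=np.radians(a)
    if w>h: a+=np.pi/2; w,h=h,w
    a=(a+np.pi/2)%np.pi-np.pi/2   # h axis at angle a+90deg
    return np.array([cx,cy]),h,w,a
E
python3 - <<'E'
from h import *
bot.move_to([.53,0,.38],ori(0.03)); d,P=wlook()
cv2.imwrite("pics/w1.png",d["img"][:,:,::-1]); print(d["camera_matrix"][0],bot.get_time_s(),bot.get_tcp_pos())
np.savez("w1.npz",P=P,img=d["img"])
print(np.nanmin(P.reshape(-1,3),0),np.nanmax(P.reshape(-1,3),0))
X,Y,Z=np.moveaxis(P,-1,0)
m=(abs(Z-.032)<.004)&(abs(X-.425)<.05)&(abs(Y)<.2); print("railtop",rect(P[m]),m.sum(),np.median(Z[m]))
m=(abs(Z-.012)<.004)&(abs(X-.614)<.07)&(abs(Y)<.2)&(d["img"].min(-1)>100); print("base",rect(P[m]),m.sum(),np.median(Z[m]))
m=(abs(Z-.026)<.006)&(abs(X-.614)<.07)&(abs(Y)<.2)
k,l,st,_=cv2.connectedComponentsWithStats(m.astype(np.uint8))
for i in range(1,k):
    if st[i,4]>4: print("peg",np.median(P[l==i],0),st[i])
E
```

```text
[300.98294916   0.         258.34614885] 0.9417 [5.30152199e-01 3.94528155e-06 3.78291329e-01]
[ 0.01067681 -0.42088622 -0.0031831 ] [0.97663284 0.29691788 0.49378046]
railtop (array([ 0.42957643, -0.00740115]), 0.2704128324985504, 0.013808800838887691, np.float64(0.0012395909558435836)) 1223 0.033259856407991006
base (array([0.61451858, 0.01006365]), 0.3008822500705719, 0.07102283090353012, np.float64(0.12652278864802957)) 6844 0.013361379617882252
peg [0.59802227 0.12368354 0.02722999] [300  85   7   7  35]
peg [ 0.62793927 -0.10166146  0.02767439] [310 219   6   7  28]
```

View pics/w1.png

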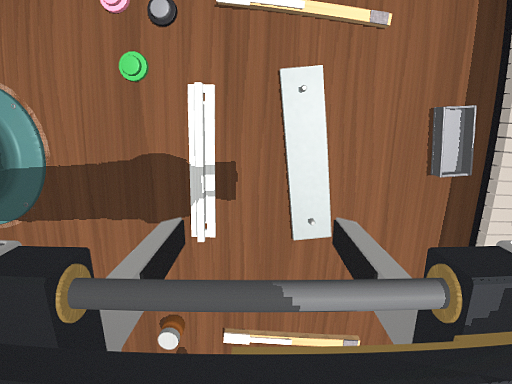

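```bash
python3 - <<'E'
from h import *
a=.0012; c=[.4296,-.0074]
bot.gripper_to(.5)
bot.move_to([*c,.12],ori(a)); bot.movel([*c,.037],speed=.1)
print("open pos",bot.get_opening(),bot.get_tcp_pos()); bot.gripper_to(0); print(bot.get_opening(),bot.get_contact_force())
bot.movel([*c,.10],speed=.1); print("lift F",bot.get_contact_force(),bot.get_wrist_torque(),bot.get_opening())
t=[.614,.0105]; bot.move_to([*t,.10],ori(.128)); 
hit=bot.movel([*t,.072],speed=.05,contact_N=6); print(hit,bot.get_tcp_pos())
d,P=wlook(); cv2.imwrite("pics/w2.png",d["img"][:,:,::-1]); np.savez("w2.npz",P=P,img=d["img"])
d=vision.get_image("side"); cv2.imwrite("pics/s2.png",cv2.resize(d["img"][120:280,130:330,::-1],(750,600),interpolation=cv2.INTER_CUBIC))
X,Y,Z=np.moveaxis(P,-1,0)
for nm,zz in(("top",.067),("foot",.043)):
    m=(abs(Z-zz)<.004)&(abs(X-.614)<.06)&(abs(Y)<.2); print(nm,m.sum(),rect(P[m]) if m.sum()>20 else 0)
    m&=Y>.03; print(nm,"left part",rect(P[m]),P[m].max(0))
m=(abs(Z-.027)<.006)&(abs(X-.614)<.06)&(abs(Y)<.2);print(m.sum(),P[m].mean(0))
print(bot.get_time_s())
E
```

```text
open pos 0.49747323123384896 [ 0.42995825 -0.00739856  0.03744167]
0.12599846224062664 [-0.44314218  0.48545383  3.61093432]
lift F [ 0.68698492 -0.52542476 -3.59506455] [0.05691369 0.03211221 0.01291002] 0.12461398513453648
False [0.61409482 0.01054239 0.07205494]
top 7304 (array([0.61217797, 0.03786502]), 0.19725702702999115, 0.03545111045241356, np.float64(0.02750172804675932))
top left part (array([0.60441244, 0.08277358]), 0.10731761902570724, 0.012171346694231033, np.float64(0.13021010994719084)) [0.61710317 0.13626227 0.0705131 ]
foot 11912 (array([0.61112672, 0.03187987]), 0.22724787890911102, 0.044595979154109955, np.float64(0.13129512338718108))
foot left part (array([0.603935  , 0.08605399]), 0.11780417710542679, 0.044631071388721466, np.float64(0.1272489577758884)) [0.63325151 0.1469105  0.04690192]
0 [nan nan nan]
6.875<stdin>:15: RuntimeWarning: Mean of empty slice.
  ret = um.true_divide(
```

View pics/w2.png

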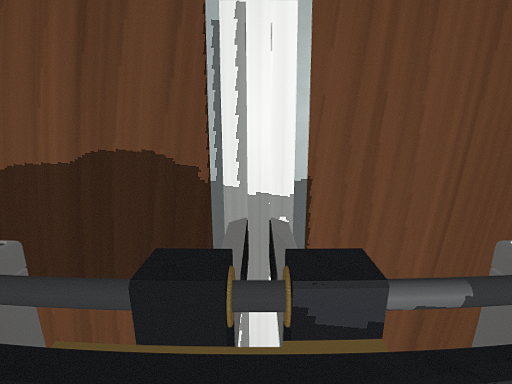

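View pics/s2.png

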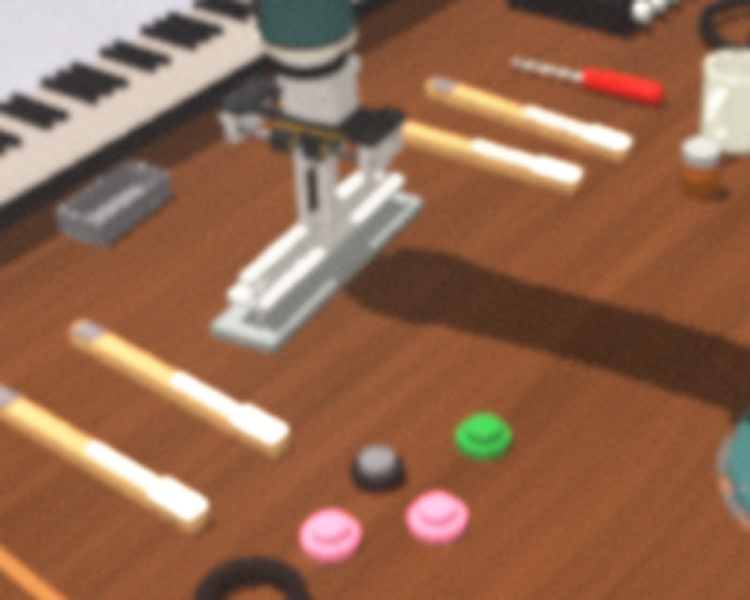

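```bash
python3 - <<'E'
from h import *
p=bot.get_tcp_pos(); t=[.614,.0105]
hit=bot.movel([*t,.0495],speed=.03,contact_N=8); print(hit,bot.get_tcp_pos(),bot.get_contact_force(),bot.get_opening(),bot.get_time_s())
E
```

```text
True [0.61362141 0.01049204 0.04911907] [-1.56380745  0.12501522  7.2788477 ] 0.12438535379304479 7.625
```

```bash
cat >> h.py <<'E'
def ft(n=25,dt=.02):
    s=[]
    for _ in range(n): bot.sleep(dt); s.append(np.r_[bot.get_contact_force(),bot.get_wrist_torque()])
    s=np.array(s); return s.mean(0),s.std(0)
def findkey(P,img,xy,r=.09,z0=0.):
    """key rect from points above its support near xy -> middle xy, yaw of its x axis"""
    X,Y,Z=np.moveaxis(P,-1,0)
    m=(Z>z0+.008)&(Z<z0+.028)&(abs(X-xy[0])<.2)&(abs(Y-xy[1])<r)&(img[...,0]>120)
    k,l,st,_=cv2.connectedComponentsWithStats(m.astype(np.uint8),connectivity=8)
    i=1+np.argmax(st[1:,4]); p=P[l==i]; c,L,W,a=rect(p); return c,L,W,a+np.pi/2 if a<0 else a-np.pi/2,p
E
python3 - <<'E'
from h import *
bot.gripper_to(.5); bot.movel([.614,.0105,.12],speed=.15); bot.move_to([.53,0.,.33],ori(.128))
d,P=wlook(); cv2.imwrite("pics/w3.png",d["img"][:,:,::-1])
X,Y,Z=np.moveaxis(P,-1,0)
m=(abs(Z-.044)<.005)&(abs(X-.614)<.06)&(abs(Y)<.2); print("railtop",rect(P[m]),np.median(Z[m]))
m&=Y>0.02; print("z left",np.median(Z[m])); m=(abs(Z-.044)<.005)&(abs(X-.614)<.06)&(Y<-.03)&(Y>-.15);print("z right",np.median(Z[m]))
g=(.6,.26); bot.move_to([g[0]-.02,g[1],.33],ori(np.pi/2)); print(bot.get_joint_pos(),ft(25))
d,P=wlook(); cv2.imwrite("pics/w4.png",d["img"][:,:,::-1]); r=findkey(P,d["img"],g,.06); print(r[:4],np.median(r[4][:,2]))
print(bot.get_time_s())
E
```

```text
railtop (array([0.60963142, 0.03702392]), 0.21380680799484253, 0.013524477370083332, np.float64(0.13080674125515257)) 0.04523423586858688
z left 0.04516059952242377
z right 0.04536708306104548
[-0.22390166  0.38722558 -0.33531576  1.44984072  0.12874141  1.32727247
  0.9996696 ] (array([-0.1381949 ,  0.04839655, -0.01474501,  0.08335545, -0.05832584,
        0.00985796]), array([0.4921198 , 0.49491678, 0.51109543, 0.0307384 , 0.02909977,
       0.03127986]))
(array([0.59686244, 0.25197944]), 0.2812390625476837, 0.02213325910270214, np.float64(-0.09376910303336317)) 0.018934735260396907
11.425
```

View pics/w4.png

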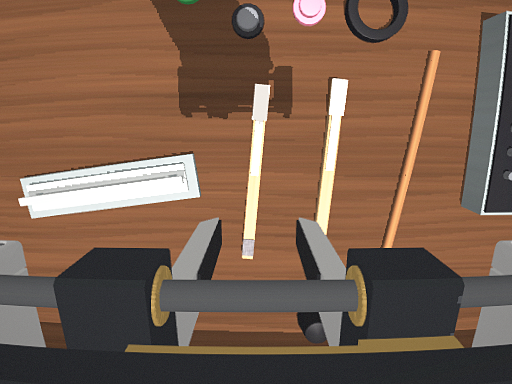

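```bash
cat >> h.py <<'E'
C=np.array([.6133,.0105]); PSI=.129
def grab(xy,r=.05,off=0.):
    """look, grasp key near xy (off m along its x from the middle), lift, weigh. -> com offset from TCP along key x, mass N, yaw"""
    bot.gripper_to(.45); bot.move_to([xy[0]-.02,xy[1],.33],ori(np.pi/2))
    d,P=wlook(); c,L,W,a,p=findkey(P,d["img"],xy,r); print("key",c,L,W,a)
    if not(.27<L<.29 and W<.03): print("BAD"); return None
    return grabat(c+off*np.array([np.cos(a),np.sin(a)]),a)
def grabat(g,a,z=.028,lift=.10):
    q=ori(a+np.pi/2); bot.move_to([*g,lift],q); t0,_=ft(120,.008); t=bot.get_time_s()
    bot.movel([*g,z],speed=.1); bot.gripper_to(0); bot.movel([*g,lift],speed=.1); bot.sleep(.2)
    return weigh(t0,a)
def weigh(t0,a):
    t1,s=ft(120,.008); w=t1-t0; My=w[3:]@[-np.sin(a),np.cos(a),0]; cc=My/1.28
    d,P=wlook(); tp=np.array(bot.get_tcp_pos()); u=np.array([np.cos(a),np.sin(a)]); q=(P[...,:2]-tp[:2])
    al=q@u; la=q@[-u[1],u[0]]; m=(abs(la)<.007)&(al<-.03)&(al>-.2)&(abs(P[...,2]-tp[2]+.012)<.05)
    pitch=np.polyfit(al[m],P[...,2][m],1)[0] if m.sum()>50 else None
    print("w",w.round(4),"std",s.round(3),"c",round(cc,4),"pitch",pitch,m.sum(),"open",bot.get_opening(),"t",bot.get_time_s()); return cc,a
def place(cc,s,z=.0725,release=True):
    u=np.array([np.cos(PSI),np.sin(PSI)]); t=C+s*np.array([-u[1],u[0]])-cc*u; q=ori(PSI+np.pi/2)
    p=np.array(bot.get_tcp_pos()); bot.movel([*p[:2],.15],speed=.2)
    bot.move_to([*t,.15],q); bot.movel([*t,.09],speed=.1); bot.movel([*t,z],speed=.03)
    print("at",bot.get_tcp_pos(),bot.get_contact_force(),bot.get_opening())
    if release: bot.gripper_to(.35); bot.movel([*t,.15],speed=.1); print("t",bot.get_time_s())
E
python3 - <<'E'
from h import *
grab([.597,.252])
E
```

```text
key [0.59659451 0.25148296] 0.28081709146499634 0.022157499566674232 -0.09892245290072044
w [ 5.8300e-02  9.6000e-03 -1.3095e+00  3.2000e-03 -6.5000e-03 -8.0000e-04] std [0.546 0.458 0.495 0.033 0.029 0.031] c -0.0048 pitch -0.010642200420994407 5056 open 0.1899474242744688 t 17.4583
```

```bash
python3 - <<'E'
from h import *
for dt in(.002,.004):
    t=bot.get_time_s(); s=[]
    for _ in range(300): bot.sleep(dt); s.append(bot.get_wrist_torque())
    s=np.array(s); y=s-s.mean(0); print(dt,bot.get_time_s()-t,s.mean(0),[np.mean(y[k:,1]*y[:-k,1])/np.mean(y[:,1]**2) for k in(1,2,3,5)])
E
```

```text
0.002 0.0 [ 0.08251527 -0.06657402  0.02494068] [np.float64(1.0), np.float64(1.0), np.float64(1.0), np.float64(1.0)]
0.004 0.0 [ 0.08251527 -0.06657402  0.02494068] [np.float64(1.0), np.float64(1.0), np.float64(1.0), np.float64(1.0)]
```

```bash
sed -i 's/ft(120,.008)/ft(250,.008)/; s/print("w",/print("t0",t0.round(4),"w",/' h.py; python3 - <<'E'
from h import *
a=-.0989; g=np.array(bot.get_tcp_pos())[:2]
t1,_=ft(250,.008); print("t1",t1.round(4))
bot.movel([*g,.0285],speed=.1); bot.gripper_to(.4); bot.movel([*g,.10],speed=.1)
cc,a=grabat(g,a)
bot.sleep(.01); print(ft(100,.008)[0].round(4))
E
```

```text
t1 [ 0.0284  0.0448 -1.3169  0.0843 -0.067   0.003 ]
t0 [ 0.0081  0.0227  0.0175  0.0841 -0.0566  0.0025] w [-5.8800e-02 -4.9100e-02 -1.3432e+00 -8.0000e-04 -1.2900e-02 -7.0000e-04] std [0.486 0.464 0.484 0.028 0.03  0.03 ] c -0.0101 pitch -0.010427201047731746 5046 open 0.18901998849327295 t 28.65
[ 0.0178 -0.0707 -1.3006  0.0862 -0.0643 -0.0029]
```

```bash
python3 - <<'E'
from h import *
place(-.008,.036)
d,P=wlook(); np.savez("w5.npz",P=P,img=d["img"]); cv2.imwrite("pics/w5.png",d["img"][:,:,::-1])
E
```

```text
at [0.61644314 0.04719181 0.07240661] [-1.92083747 -0.42037401  2.09313567] 0.18883955815665882
t 33.6
```

View pics/w5.png

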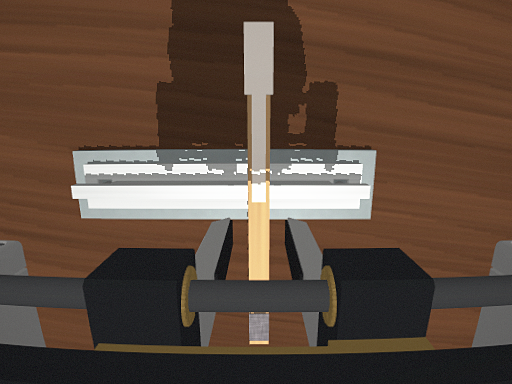

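```bash
cat >> h.py <<'E'
def level(P,s):
    """heights along the key in slot s: slope and z of wood/cap bins"""
    u=np.array([np.cos(PSI),np.sin(PSI)]); q=P[...,:2]-C; al=q@u; la=q@[-u[1],u[0]]-s
    m=(abs(la)<.008)&(abs(al)<.18)&(P[...,2]>.02)&(P[...,2]<.11); o=[]
    for b in np.arange(-.15,.15,.03):
        k=m&(al>=b)&(al<b+.03); o.append(round(float(np.median(P[...,2][k]))*1000,1) if k.sum()>8 else None)
    print("slot",s,"z(mm) by 30mm bins",o,"ends",al[m].min().round(4),al[m].max().round(4) if m.any() else 0)
E
python3 - <<'E'
from h import *
f=np.load("w5.npz"); level(f["P"],.036)
r=grab([.59,.371],.05); d,P=wlook()
E
```

```text
slot 0.036 z(mm) by 30mm bins [65.3, 65.2, 65.0, 64.9, 65.0, 61.4, 61.3, 61.1, 62.6, 62.6] ends -0.1335 0.1468
key [0.58887869 0.36946315] 0.28084275126457214 0.022090790793299675 -0.0755798459461765
t0 [-0.0037  0.0293  0.033   0.0827 -0.0562 -0.0009] w [-0.0325 -0.0141 -1.3954 -0.0014 -0.0431 -0.    ] std [0.487 0.489 0.508 0.03  0.033 0.031] c -0.0336 pitch -0.009154582886708713 5047 open 0.18446734306597057 t 43.0583
```

```bash
python3 - <<'E'
from h import *
place(-.033,.108)
d,P=wlook(); level(P,.036); level(P,.108)
grab([.618,-.262],.045)
E
```

```text
at [0.63214409 0.12189013 0.07249732] [-0.90413446  0.37950803 -0.59489691] 0.18872791733403868
t 47.375
slot 0.036 z(mm) by 30mm bins [65.5, 65.4, 65.1, 65.0, 64.7, 61.3, 61.3, 61.3, None, None] ends -0.1253 0.0711
slot 0.108 z(mm) by 30mm bins [None, 65.7, 65.5, 65.1, 65.0, 64.9, 61.1, 61.0, 60.7, 62.0] ends -0.1084 0.1722
key [ 0.61761838 -0.26080692] 0.2799392342567444 0.022083451971411705 0.036540679878813265
t0 [-0.0026 -0.0231  0.0024  0.095  -0.0545 -0.0022] w [ 0.0656 -0.0306 -1.2343 -0.004   0.0238  0.002 ] std [0.541 0.497 0.506 0.03  0.028 0.032] c 0.0187 pitch -0.012855033723561133 5064 open 0.1880482540921786 t 57.0083
```

```bash
python3 - <<'E'
from h import *
place(.0188,-.036)
d,P=wlook(); level(P,.036); level(P,-.036)
grab([.609,-.365],.045)
E
```

```text
at [ 0.59928267 -0.02757189  0.07235249] [-0.08189916 -0.04779367 -1.22844076] 0.18778553800642186
t 61.2167
slot 0.036 z(mm) by 30mm bins [65.3, 65.2, 65.0, 65.0, 64.7, 61.1, None, None, None, None] ends -0.1332 0.0225
slot -0.036 z(mm) by 30mm bins [None, 107.9, 99.1, 86.7, 74.6, 59.0, 46.4, 39.2, None, None] ends -0.1023 0.1125
key [ 0.6105032  -0.36271858] 0.2810693681240082 0.022135619074106216 -0.048065796618185885
t0 [-0.0054 -0.0268  0.0116  0.0853 -0.0543 -0.0013] w [-4.6700e-02  6.4100e-02 -1.3038e+00  2.3000e-03 -1.7500e-02  1.2000e-03] std [0.518 0.514 0.532 0.028 0.034 0.03 ] c -0.0136 pitch -0.01101897200297724 5055 open 0.18660281721463426 t 70.7083
```

```bash
python3 - <<'E'
from h import *
place(-.0131,-.108)
d,P=wlook(); level(P,-.108)
bot.move_to([.50,-.05,.34],ori(PSI+np.pi/2))
d,P=wlook(); [level(P,s) for s in(.108,.036,-.036,-.108)]; np.savez("w6.npz",P=P,img=d["img"]); cv2.imwrite("pics/w6.png",d["img"][:,:,::-1]); print(bot.get_time_s())
E
```

```text
at [ 0.64015739 -0.09488731  0.07231091] [ 0.37427696  0.99426264 -0.92973355] 0.19047095782208934
t 75.0333
slot -0.108 z(mm) by 30mm bins [65.4, 65.3, 65.1, 64.9, 64.9, 61.5, 61.3, 61.1, 62.2, 62.5] ends -0.1282 0.1518
slot 0.108 z(mm) by 30mm bins [None, 64.9, 65.2, 64.8, 64.2, None, None, None, None, None] ends -0.1079 0.0181
slot 0.036 z(mm) by 30mm bins [65.0, 65.2, 65.1, 64.8, 65.0, None, None, None, None, None] ends -0.1334 0.1464
slot -0.036 z(mm) by 30mm bins [109.0, 108.1, 99.9, 87.1, 74.6, 59.2, 45.6, 37.6, None, None] ends -0.1459 0.0695
slot -0.108 z(mm) by 30mm bins [65.0, 65.4, 65.4, 65.0, None, None, None, None, 62.1, 62.5] ends -0.1281 0.1513
76.0833
```

View pics/w6.png

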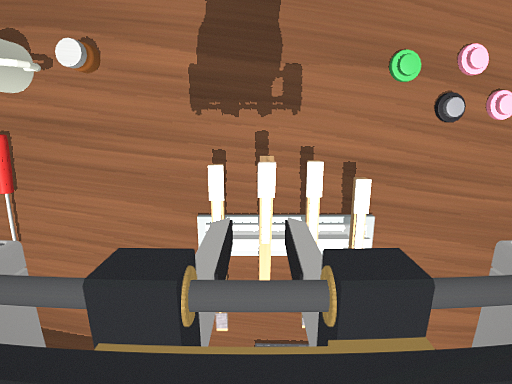

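```bash
python3 - <<'E'
from h import *
f=np.load("w6.npz"); P=f["P"]; img=f["img"]
u=np.array([np.cos(PSI),np.sin(PSI)]); v=np.array([-u[1],u[0]]); q=P[...,:2]-C; al=q@u; la=q@v; Z=P[...,2]
m=(abs(la+.036)<.016)&(al>-.17)&(al<.13)&(Z>.02)&(Z<.14)
for b in np.arange(-.16,.12,.01):
    k=m&(al>=b)&(al<b+.01)
    if k.sum(): print(round(b,3),k.sum(),np.percentile(Z[k],[5,50,95]).round(4),np.percentile(la[k],[2,50,98]).round(4),img[k].mean(0).astype(int))
th=.43
for th in(.38,.41,.44):
    tx=np.r_[-np.sin(th)*u,-np.cos(th)]; z=np.r_[v,0]; y=np.cross(z,tx)
    qq=R.from_matrix(np.stack([tx,y,z],1)).as_quat(); qq=[qq[3],*qq[:3]]
    print(th,bot.ik(list(np.r_[C-.019*u-.036*v,.08]),qq))
E
```

```text
-0.15 85 [0.1091 0.1154 0.1212] [-0.0442 -0.0365 -0.0276] [199 160 115]
-0.14 141 [0.1222 0.1247 0.1265] [-0.0467 -0.0357 -0.0257] [252 251 249]
-0.13 142 [0.118  0.1207 0.1229] [-0.0467 -0.0361 -0.0254] [255 255 255]
-0.12 124 [0.1143 0.1165 0.1185] [-0.0468 -0.0365 -0.0251] [255 254 254]
-0.11 119 [0.1101 0.1124 0.1144] [-0.0468 -0.0364 -0.026 ] [255 255 255]
-0.1 101 [0.106  0.1086 0.1106] [-0.0468 -0.0363 -0.0257] [255 255 255]
-0.09 87 [0.0983 0.1032 0.1066] [-0.0441 -0.0361 -0.0278] [254 253 237]
-0.08 77 [0.0939 0.0994 0.102 ] [-0.0441 -0.036  -0.0276] [255 253 234]
-0.07 77 [0.0904 0.0951 0.0984] [-0.0441 -0.0359 -0.0273] [254 251 230]
-0.06 73 [0.0861 0.0907 0.0938] [-0.0441 -0.0358 -0.0284] [254 251 233]
-0.05 68 [0.0817 0.0866 0.0894] [-0.0441 -0.0369 -0.0282] [254 251 233]
-0.04 63 [0.0784 0.0827 0.0854] [-0.0441 -0.0354 -0.028 ] [255 252 235]
-0.03 71 [0.0214 0.0783 0.0816] [-0.0481 -0.0367 -0.0213] [254 250 234]
-0.02 95 [0.0204 0.071  0.0771] [-0.0504 -0.0366 -0.0205] [248 244 232]
-0.01 140 [0.0209 0.0453 0.0685] [-0.0519 -0.0379 -0.0204] [229 224 199]
0.0 78 [0.0444 0.0617 0.0646] [-0.0519 -0.0371 -0.0215] [254 249 214]
0.01 74 [0.0211 0.0585 0.0611] [-0.0489 -0.0377 -0.0209] [252 244 199]
0.02 70 [0.0213 0.0543 0.0574] [-0.0499 -0.0376 -0.0224] [254 244 196]
0.03 47 [0.0478 0.0506 0.0531] [-0.0455 -0.0374 -0.0277] [254 243 188]
0.04 52 [0.0441 0.0457 0.0475] [-0.0455 -0.0365 -0.0276] [253 243 190]
0.05 46 [0.0392 0.0417 0.044 ] [-0.0456 -0.0381 -0.0289] [254 245 192]
0.06 46 [0.0353 0.0378 0.0393] [-0.0456 -0.0371 -0.0287] [255 249 193]
0.38 [ 0.29495611  0.80686496 -0.4986987   1.47093585  0.35922382  1.34833339
  1.41069888]
0.41 [ 0.29200435  0.82586435 -0.50372704  1.44611598  0.36296779  1.38679677
  1.40834477]
0.44 [ 0.28894101  0.84504597 -0.50872193  1.42128112  0.3667398   1.42503057
  1.40600721]
```

```bash
cat >> h.py <<'E'
def tiltgrab(al,z,th,s,n=300):
    u=np.array([np.cos(PSI),np.sin(PSI)]); v=np.array([-u[1],u[0]])
    tx=np.r_[-np.sin(th)*u,-np.cos(th)]; y=np.cross(np.r_[v,0],tx)
    q=R.from_matrix(np.stack([tx,y,np.r_[v,0]],1)).as_quat(); q=[q[3],*q[:3]]
    g=np.r_[C+al*u+s*v,z]; h=[*(C+s*v),.22]; qv=ori(PSI+np.pi/2)
    bot.gripper_to(.35); bot.move_to(h,qv); t0,_=ft(n,.008)
    bot.move_to(list(g-.08*tx),q); bot.movel(list(g),speed=.08); print(bot.get_tcp_pos(),g,bot.get_contact_force())
    bot.gripper_to(0); bot.movel([g[0],g[1],.17],speed=.1); bot.move_to(h,qv); bot.sleep(.3); 
    r=weigh(t0,PSI); print("again",ft(150,.008)[0].round(4)); return r
E
python3 - <<'E'
from h import *
tiltgrab(-.010,.0804,.395,-.036)
E
```

```text
[ 0.60838342 -0.02639752  0.0808233 ] [ 0.60801422 -0.0264873   0.0804    ] [-0.66254835 -0.52562433 -0.20036691]
t0 [-0.0084 -0.0051  0.0282  0.0994 -0.0561 -0.0006] w [ 7.1000e-03  2.0900e-02 -1.1934e+00 -5.8000e-03  3.8000e-02  7.0000e-04] std [0.485 0.502 0.5   0.032 0.03  0.027] c 0.03 pitch -0.010040022852487817 5103 open 0.18523505493597972 t 85.6
again [-5.6100e-02 -8.0000e-03 -1.1734e+00  9.4000e-02 -1.7600e-02 -1.0000e-03]
```

```bash
python3 - <<'E'
from h import *
place(.0313,-.036)
d,P=wlook(); level(P,-.036)
bot.move_to([.50,-.05,.34],ori(PSI+np.pi/2))
d,P=wlook(); [level(P,s) for s in(.108,.036,-.036,-.108)]; print(bot.get_time_s())
d=vision.get_image("side"); cv2.imwrite("pics/s3.png",cv2.resize(d["img"][120:280,130:330,::-1],(750,600),interpolation=cv2.INTER_CUBIC))
E
```

```text
at [ 0.58696281 -0.02917913  0.07254935] [ 0.03200039 -0.11686226 -1.68667359] 0.1898311457816122
t 90.4833
slot -0.036 z(mm) by 30mm bins [65.1, 64.8, 64.8, 64.9, 61.2, 61.3, 61.2, 62.3, 62.7, None] ends -0.1673 0.1104
slot 0.108 z(mm) by 30mm bins [None, 64.9, 65.3, 64.9, 64.4, None, None, None, None, None] ends -0.1078 0.0176
slot 0.036 z(mm) by 30mm bins [65.2, 65.2, 65.0, 64.9, 64.7, None, None, None, None, 62.5] ends -0.1333 0.1454
slot -0.036 z(mm) by 30mm bins [65.1, 64.8, 64.5, 64.7, 61.4, 61.5, 61.1, None, None, None] ends -0.1674 0.0553
slot -0.108 z(mm) by 30mm bins [65.1, 65.3, 65.2, 65.1, None, None, None, None, 62.4, 62.5] ends -0.128 0.1524
91.4333
```

View pics/s3.png

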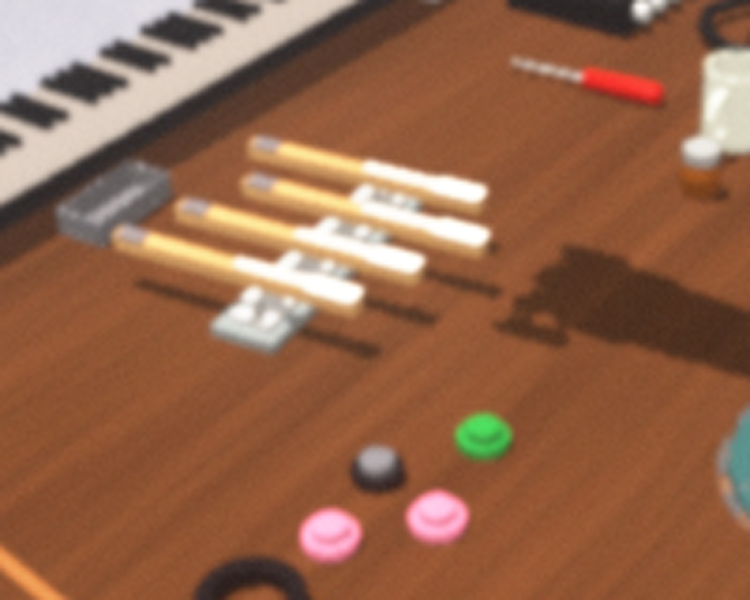

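```bash
python3 - <<'E'
from h import *
bot.gripper_to(0); bot.move_to([.40,.22,.25],ori(PSI+.3))
d,P=wlook(); img=d["img"].astype(int); cv2.imwrite("pics/w7.png",d["img"][:,:,::-1])
X,Y,Z=np.moveaxis(P,-1,0)
m=(Z>.012)&(Z<.04)&(np.hypot(X-.355,Y-.25)<.06)&(img.max(-1)-img.min(-1)<40)
p=P[m]; print(m.sum(),np.percentile(p[:,2],[5,50,95]))
zt=np.percentile(p[:,2],90); t=p[p[:,2]>zt-.003]; print(rect(t),zt,(t.max(0)+t.min(0))/2); print(bot.get_time_s())
E
```

```text
1180 [0.0123538  0.01433364 0.02409551]
(array([0.3385874 , 0.25200355]), 0.08709990233182907, 0.03073400817811489, np.float64(1.256647847238332)) 0.023766166057567595 [0.33843985 0.25006614 0.02304121]
93.9333
```

View pics/w7.png

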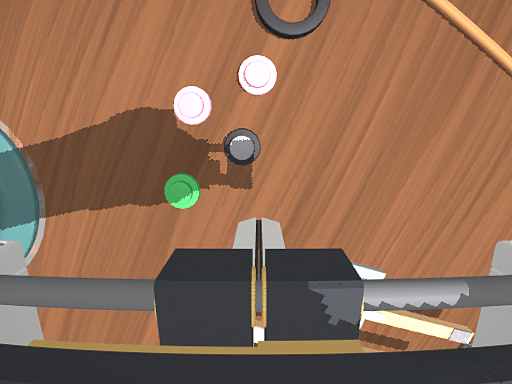

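```bash
python3 - <<'E'
from h import *
d,P=wlook(); c=P[140:155,235:250].reshape(-1,3); c0=np.nanmedian(c,0); print(c0)
p=P[(np.hypot(P[...,0]-c0[0],P[...,1]-c0[1])<.024)&(P[...,2]>c0[2]-.002)]; r=rect(p); print(r)
b=r[0]
assert np.hypot(*(b-[.36,.25]))<.02
bot.move_to([*b,.09],bot.get_orientation())
h=bot.movel([*b,.036],speed=.03,contact_N=2.5); z=bot.get_tcp_pos()[2]; print(h,z,bot.get_contact_force())
E
```

```text
[0.36588506 0.24423827 0.02325902]
(array([0.36858746, 0.23826051]), 0.03905687853693962, 0.0382993146777153, np.float64(1.2485096264212134))
True 0.04347953960898318 [ 1.24680885e+00 -1.51148873e-04  3.26437860e+00]
```

```bash
python3 - <<'E'
from h import *
b=[.366,.2435]
bot.movel([.3686,.2383,.07],speed=.1); bot.movel([*b,.07],speed=.1); bot.sleep(.2); f0=ft(20,.008)[0][:3]
h=bot.movel([*b,.034],speed=.02,contact_N=14); bot.sleep(.2); print(h,bot.get_tcp_pos(),ft(15,.008)[0][:3]-f0)
bot.movel([*b,.1],speed=.08); bot.move_to([.50,.0,.36],ori(PSI+np.pi/2))
d,P=wlook(); [level(P,s) for s in(.108,.036,-.036,-.108)]; cv2.imwrite("pics/w8.png",d["img"][:,:,::-1]); print(bot.get_time_s())
d=vision.get_image("side"); cv2.imwrite("pics/s4.png",cv2.resize(d["img"][100:300,110:360,::-1],(750,600),interpolation=cv2.INTER_CUBIC))
E
```

```text
True [0.36605382 0.24354123 0.0409636 ] [-3.56656441 -2.75153124 19.67449101]
slot 0.108 z(mm) by 30mm bins [None, 65.3, 65.4, 65.1, 64.7, 63.6, None, None, None, None] ends -0.1077 0.0213
slot 0.036 z(mm) by 30mm bins [65.2, 65.4, 64.9, 64.9, 61.8, None, None, None, None, None] ends -0.1333 0.0014
slot -0.036 z(mm) by 30mm bins [65.3, 65.0, 64.7, 64.8, 61.5, 61.5, None, None, None, None] ends -0.1676 0.0172
slot -0.108 z(mm) by 30mm bins [65.1, 65.4, 65.2, 65.0, 64.7, 61.4, None, None, None, None] ends -0.1283 0.0217
101.55
```

View pics/s4.png

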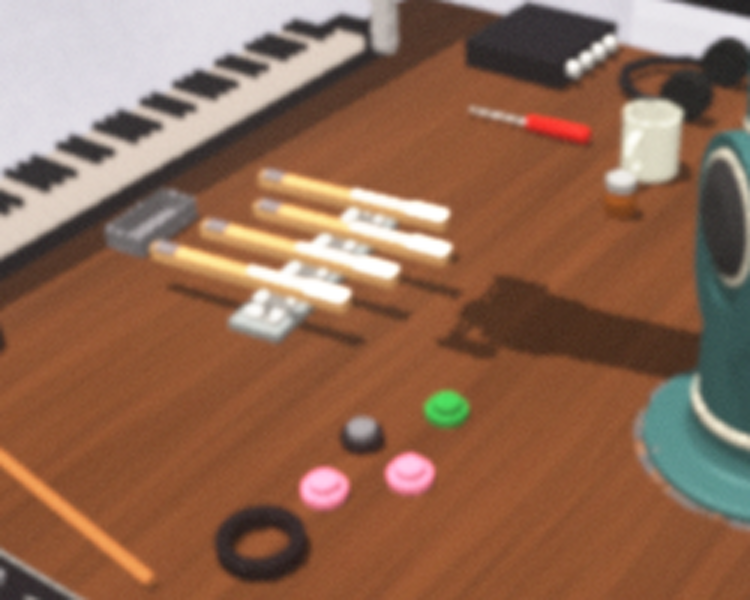

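```bash
python3 -c "
from station import bot
bot.job_done(); print(bot.get_time_s())"
```

```text
the job is handed in; nothing more can be done
the job is handed in; nothing more can be done
```

The weigh-off jig is set up, its picture is taken, and I handed the job in at about 102 s. The rail is seated on the pegs. All four keys present are balanced on it, 72 mm apart and cap up. I then pressed the grey shutter button and released it.

**Last checks**
- **Rail:** its top read 45 mm at both ends with the wrist camera. That camera reads about 1 mm high, so this matches the 44 mm seated height.
- **Keys:** all four still read level to about 1 mm over the parts visible after the press (mostly the cap halves). The side picture also shows them level, with nothing knocked out of place.
- **Shutter:** the tool reached a hard stop at about 20 N, at the height expected for 6 mm of travel. In the side picture the button looks up again. I had no direct reading of the click.

**What went wrong on the way**
- **Tipped key:** the third key tipped when first released because its first balance estimate was about 11 mm short, at 19–20 mm. I don't know whether that was a grip slip or a weighing error. I picked it off the rail with a tilted grasp, weighed it again at 31 mm and placed it again, and it has stayed level since.
- **Shutter press:** the first touch on the button was off-centre and pressed it partway, stopping at about 3 N. I backed off, re-centred and then pressed fully, so the button went down twice.

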